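# Start up the hand control station and hold the hold-to-run mushroom

## Task

Bring the grey control station on the bench up in this order: press the raised far half of the black rocker down until it has tipped fully over, then push the square key all the way in (it stays in), then press the large mushroom head fully down and keep it held down with the fingertips - the program finishes while still holding it. Press each one only in its turn, do not press the small round button, and do not shift, tip or lift the station or the things lying around it.

Things in the scene. Friction and masses are not known exactly. Their poses are not given: they have to be found in the camera images.
- station: Control station: grey box, aluminium top plate, 150 (its x) x 180 (its y) x 60 mm high, 2 to 3 kg, loose on four rubber feet. Origin: centre of the underside; z up, x to its far side (away from the robot at yaw 0; turned up to 0.5 rad either way), y to its left. A black cable gland sticks 13 mm out of the far side. Press its operators straight down, fingers closed.
- station_plate (a point): Centre of the top plate, on its surface. From here (x, y) in mm in the station's frame: rocker pivot (36, 45) far left, square key (36, -45) far right, mushroom (-36, 45) near left, small round button (-36, -45) near right.
- rocker (a joint): Black rocker, 56 mm along the station's x, 26 wide: two flat halves in a shallow V, pivot along the station's y, 10 mm above the plate. 0 rad: near half level, far half sloping up, its end raised 9 mm. 0.32 rad: fully over (solid stop), far half level 10 mm above the plate. Starts at 0 to 0.05. Takes about 3 N at 20 mm from the pivot; stays where it is left.
- rocker_far_half (a point): Point to press: on the top surface of the rocker's far half, 20 mm from the pivot, midway across; moves with the rocker (about 6 mm down in going fully over).
- square_key (a joint): Push key travel, 0 = out, 0.008 m = fully in at a solid stop. Starts at 0 to 0.001. Pushes in straight down against about 4 N of friction; no spring, stays where it is left.
- square_key_top (a point): Centre of the top face of the square grey key (26 x 26 mm, top 14 mm above the plate when out); moves with it.
- mushroom (a joint): Mushroom travel, 0 = up, 0.010 m = fully down at a solid stop. Spring: about 2 N to start, 5 N fully down; it comes up when let go.
- mushroom_top (a point): Centre of the top of the black mushroom head (40 mm diameter, top 34 mm above the plate when up); moves with it.
- small_button (a joint): Small round button travel, 0 = up, 0.004 m = fully in. Not to be pressed.
- small_button_top (a point): Centre of the top of the small round grey button (16 mm diameter, top 8 mm above the plate); leave it alone.
- oil_bottle: Oil bottle with a thin spout, 41 mm diameter, 118 mm high, origin at the centre of its underside; loose, a bystander standing beyond the station.
- glue_tube: Glue stick, white tube with green cap, 24 mm diameter, 90 mm long along its y, lying on its side right of and nearer than the station; origin at the centre of its underside; loose, a bystander.

How it is judged (in metres and radians):
On the way, in this order (a step that is already met when the one before it is completed fails the run):
1. the rocker is tipped fully over (value of joint rocker above 0.26 rad), for 0.1 s.
2. the square key is pushed fully in (value of joint square_key above 0.0065 m), for 0.1 s.
3. the mushroom is held fully down (value of joint mushroom above 0.007 m), for 0.3 s.
At the end, for the whole second after the job is handed in: The rocker is over (more than 0.26 of 0.32 rad), the square key in (more than 6.5 of 8 mm), the mushroom held down (more than 7 of 10 mm) by the fingers with more than 1 N, the small button up, and the station level and within 20 mm of where it stood (value of joint rocker above 0.26 rad and value of joint square_key above 0.0065 m and value of joint mushroom above 0.007 m and value of joint small_button below 0.0015 m and contact force between the fingers and station above 1 N and distance of station from where it was at the start of the episode below 0.02 m and angle between station's own z axis and vertical below 0.05 rad); the arm keeps its last pose, push and grip.
It fails at once if the square key is pushed in (over 4 mm) before the rocker is over (value of joint square_key above 0.004 m and value of joint rocker below 0.22 rad).
It fails at once if the mushroom is pressed (over 5 mm) before the rocker is over and the key is in (value of joint mushroom above 0.005 m and (value of joint rocker below 0.22 rad or value of joint square_key below 0.006 m)).
It fails at once if the small round button is pressed (over 2 mm) (value of joint small_button above 0.002 m).
It fails at once if the station is shifted by more than 20 mm, tipped or lifted (distance of station from where it was at the start of the episode above 0.02 m or angle between station's own z axis and vertical above 0.08 rad or height (world z) of station above 0.01 m).
It fails at once if the oil bottle or glue stick is lifted or knocked away (moved more than 30 mm) (distance of any of oil_bottle, glue_tube from where it was at the start of the episode above 0.03 m).
It also fails if it takes over 42 s, if anything falls off the work surface, if the arm or the gripper's body presses on something with over 40 N, if the wrist force passes 120 N, or if a joint passes its speed limit or range.

## Robot

A 6-joint arm with a two-finger parallel gripper is mounted at the origin on a cart in front of the work surface, level with it; the furniture and walls round the work are solid. World frame = base frame: x ahead of the robot, y to its left, z up, the work surface at z = 0. Lengths are in mm, angles in rad, forces in N, time in s.
With the tool pointing down it reaches from about 350 to 775 mm from the base axis. Payload 7.3 kg.
Tool frame: the origin (TCP) lies on the mounting face of the last link; the fingertips stand 178 mm ahead of it and the grasp point (between the pads) lies 159 mm ahead of it; z points along the fingers, y is the line along which they close (so a half turn about z gives the same grasp; the last joint's range is limited). The gripper opens to 92 mm and grips with 3 to 60 N. Pads are 19 mm wide; open, the fingers measure 130 mm over their backs; the gripper's body (75 mm by 190 mm) begins 47 mm behind the grasp point.
Start: joints at [1.087, 0.342, 1.524, -0, 1.275, -0.146], TCP at [173.97, 495.341, 404.741] pointing down, gripper open.
Joint ranges: [-2.53, 2.53], [-0.77, 2.02], [0.04, 2.7], [-1, 4.14], [0.28, 2.66], [-3.11, 3.11]. Speed limits (rad/s): [2.57, 2.57, 3.14, 3.14, 3.14, 3.14].

## Interface

Orientations are given as [roll, pitch, yaw] about the fixed x, y, z axes, in that order (R = Rz(yaw) Ry(pitch) Rx(roll)).
In Python, from plant import bot, vision gives the robot as it stands. The module is installed in compiled form; this text tells all that it offers.
- The arm moves only by the tool pendant, called in YAML: its name, and indented under it one key for each argument. Schema: {"type":"object","properties":{"offsets":{"type":"array","items":{"type":"object","properties":{"finger_gap":{"type":"number"},"sx":{"type":"number"},"sy":{"type":"number"},"sz":{"type":"number"},"spin":{"type":"number"}},"additionalProperties":false,"required":["finger_gap"]},"minItems":1,"maxItems":5},"only":{"type":"string"},"quiet":{"type":"boolean"},"lines":{"type":"string"}},"required":["offsets"],"additionalProperties":false}. offsets is a list of rows, 1 to 5 of them, each an object with the fields finger_gap (the finger opening in mm), sx, sy, sz (the shift in normalised numbers (1 is 1000 mm)), spin (a turn about the tool's z in shares of 90 degrees (1.0 is 90 degrees)); a field left out counts as zero (the opening has to be given); each row is the pose to reach, as a shift and turn from the pose commanded when the call began, along the tool's axes at that moment; what a row does not reach only later rows make up. A row lasts 1/8 s, in which the tool goes at most 62.5 mm and 0.188 rad, less where a joint would pass 70% of its speed; a pose out of reach is approached as far as the arm can. The fingers move at their own pace and stop on an object; the grip force is fixed at half the most. Time passes only in rows, so rows that do not move let the fingers close. The tool returns the time, the measured TCP pose, the force, the opening and the grip force at its end. only (a regular expression) keeps the lines of the reply that match it, lines (a string "A,B") keeps lines A to B, and quiet returns only ok. No shift or turn number may pass 1 either way. Input that does not fit is refused with a message, and nothing moves.
- bot.get_obs(): the state, without advancing time (a new reading comes with each control period).
- vision.capture(name): name is "side" or "top"; returns a dict with "color" (384x512x3 uint8, red, green, blue), "K" (3x3 intrinsics, pixels), "R" (3x3) and "t" (3): a world point X has camera coordinates R X + t. Camera axes: x right, y down, z forward; pixel columns grow to the right and rows downward; lengths in mm; the calibration is good to about 2 mm. A picture is of the moment at which its call begins. There is no depth.
- bot.close_job(): hands the job in; it is judged then, once.
The state is a dict: "time": time; "joint_positions": joint angles; "dq": joint speeds; "tau": joint torques, N m; "tool_pos": TCP position; "tcp_rot": TCP orientation; "contact_force": force on the tool from outside, world axes, zero at the start; "moment": the same for the moment, N m; "grip_width": finger opening in mm; "finger_force": force on a finger pad.
Only numpy, scipy, OpenCV 4.12 (cv2) and the standard library are available. Lean on these libraries where they do the work, as an engineer would, in place of code of your own. Each camera call takes 0.05 s, during which the arm holds its last target. There are 200 camera calls.

## Working session

There is one attempt and no reset: what is moved stays moved. The work goes in short steps, Python scripts to look and compute and a tool call to move; the robot and the scene stay as the last step left them, time stands still between calls to the robot, and variables do not carry over. Pictures are saved under pics/ and viewed, at most 10 in all, crops included, and the job is handed in when it is done.

```bash
mkdir -p pics
```

Run:
```python
from plant import bot, vision
import cv2,numpy as np,pickle
o=bot.get_obs();print(o)
for n in("top","side"):
    c=vision.capture(n);pickle.dump(c,open(n+".pkl","wb"));cv2.imwrite(f"pics/{n}0.png",c["color"][...,::-1]);print(n,c["K"],c["R"],c["t"])
```

```text
{'time': 0.0, 'joint_positions': array([ 1.08699857e+00,  3.42718511e-01,  1.52499797e+00,  9.79264334e-06,
        1.27541017e+00, -1.46004943e-01]), 'dq': array([-1.30392954e-03,  3.92926015e-04, -2.40951300e-05, -5.49443219e-05,
       -4.56431385e-04,  3.36343807e-04]), 'tau': array([ 8.03439689e-04, -4.31249177e+01, -2.44221961e+01,  7.18295923e-02,
        5.57357760e-02, -1.44264586e-04]), 'tool_pos': array([173.90602123, 495.22033112, 404.05359391]), 'tcp_rot': array([-3.14007635e+00, -2.32439778e-04,  2.80379681e+00]), 'contact_force': array([ 0.34579545, -0.07571175, -0.28716998]), 'moment': array([-0.00485007, -0.00873268, -0.01267888]), 'finger_force': 0.0, 'grip_width': 92.23425770772457}
top [[378.84972746   0.         260.46775586]
 [  0.         378.84972746 191.18699494]
 [  0.           0.           1.        ]] [[-0.02440585 -0.99967792 -0.00695798]
 [-0.99033495  0.02512714 -0.13640131]
 [ 0.13653221  0.00356174 -0.99062923]] [ -9.86173209 610.88547318 978.70066997]
side [[447.88186253   0.         248.2149594 ]
 [  0.         447.88186253 194.10410296]
 [  0.           0.           1.        ]] [[ 0.89803848 -0.43960442  0.0165782 ]
 [-0.15438142 -0.3502157  -0.92385894]
 [ 0.41193841  0.82710152 -0.38237393]] [-564.62256982  178.03827872 1021.19699397]
```

View pics/top0.png

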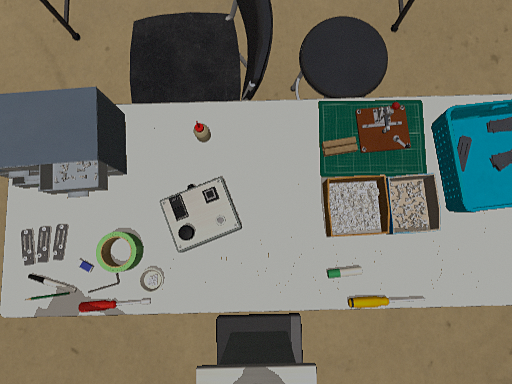

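View pics/side0.png

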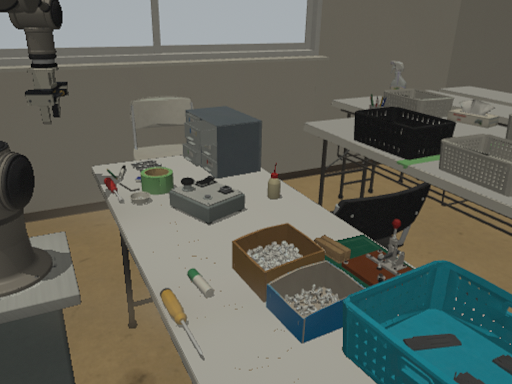

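The top view shows the station near (200,213), with the rocker at (180,206), mushroom (187,232), key (211,195) and small button (222,218). The bottle is at (202,130) and the glue stick at (343,271). The side view shows the station at (207,198). Next I'll measure it from the top view.

Create h.py:
```python
import numpy as np,cv2
def ray(c,uv,z):
    d=np.linalg.inv(c["K"])@np.array([*uv,1.]);C=-c["R"].T@c["t"];d=c["R"].T@d
    return C+d*(z-C[2])/d[2]
def proj(c,X):
    p=c["K"]@(c["R"]@np.array(X,float)+c["t"]);return p[:2]/p[2]
```

Run:
```python
import pickle
from h import *
c=pickle.load(open("top.pkl","rb"));im=c["color"]
x0,y0,x1,y1=150,165,255,260
g=cv2.cvtColor(im,cv2.COLOR_RGB2GRAY)
roi=g[y0:y1,x0:x1]
_,lab,st,ce=cv2.connectedComponentsWithStats((roi<70).astype(np.uint8))
for s,e in zip(st[1:],ce[1:]):
    if s[4]>15: print("dark",s, e+[x0,y0],ray(c,e+[x0,y0],72).round(1))
a=cv2.resize(im[y0:y1,x0:x1],None,fx=7,fy=6,interpolation=cv2.INTER_CUBIC)
a=cv2.resize(im[y0:y1,x0:x1],None,fx=6,fy=6,interpolation=cv2.INTER_CUBIC);cv2.imwrite("pics/topcrop.png",a[...,::-1])
c=pickle.load(open("side.pkl","rb"));cv2.imwrite("pics/sidecrop.png",cv2.resize(c["color"][165:225,160:250],None,fx=8,fy=8,interpolation=cv2.INTER_CUBIC)[...,::-1])
```

```text
dark [73 14 19 50 56] [232.08928571 203.        ] [577.1  49.5  72. ]
dark [37 19  8  6 26] [190.38461538 186.26923077] [624.  158.2  72. ]
dark [ 52  22  17  16 119] [210.32773109 194.49579832] [600.9 106.   72. ]
dark [ 19  29  20  27 271] [177.99261993 206.91881919] [570.4 190.4  72. ]
dark [ 28  60  17  15 189] [185.97354497 232.22751323] [504.4 169.5  72. ]
```

View pics/topcrop.png

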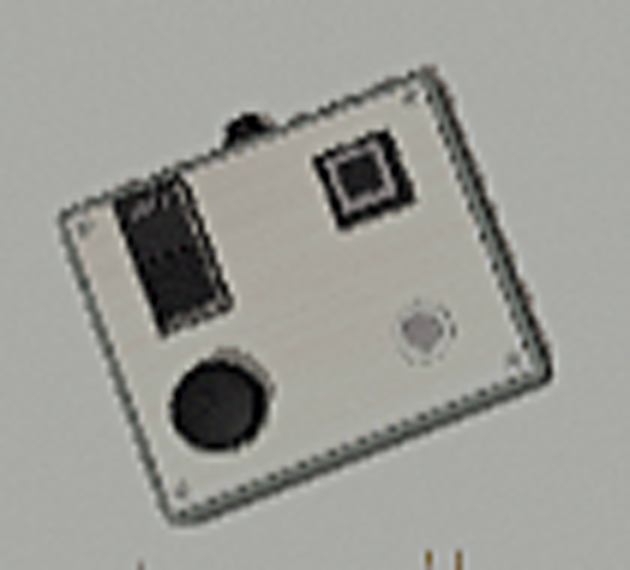

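View pics/sidecrop.png

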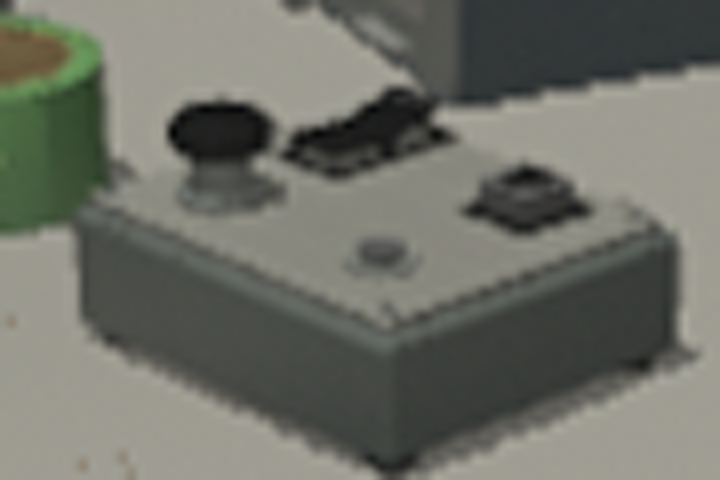

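The top crop shows the key at (363,178), mushroom (218,405), small button (423,330) and rocker (173,254). The side crop confirms the rocker's far half is raised. I'll fit the station pose from these four points and check it in the side view.

Add to h.py:
```python
import pickle
from scipy.spatial.transform import Rotation as Ro
def toimg(p,s,x0,y0): return (np.array(p)+.5)/s-.5+[x0,y0]
L=np.array([[36,-45],[-36,45],[-36,-45],[36,45.]])
def fit(W):
    a=L-L.mean(0);b=W-W.mean(0);H=a.T@b
    th=np.arctan2(H[0,1]-H[1,0],H[0,0]+H[1,1])
    R=np.array([[np.cos(th),-np.sin(th)],[np.sin(th),np.cos(th)]])
    return th,W.mean(0)-R@L.mean(0),R
```

Run:
```python
from h import *
c=pickle.load(open("top.pkl","rb"));s=pickle.load(open("side.pkl","rb"))
P=[(363,178),(218,405),(423,330),(173,254)];Z=[74,88,68,72]
W=np.array([ray(c,toimg(p,6,150,165),z)[:2] for p,z in zip(P,Z)])
th,t,R=fit(W);print("yaw",th,"centre",t,"resid",(W-(L@R.T+t)).round(1))
f=lambda x,y:R@[x,y]+t
for n,x,y,z in [("key",36,-45,74),("mush",-36,45,94),("btn",-36,-45,68),("rockfarend",63,45,79)]:
    p=proj(s,[*f(x,y),z]); print(n,f(x,y).round(1),"side crop px",((p-[160,165]+.5)*8-.5).round(0))
print("rocker far",f(56,45),f(52,45))
# triangulated height/offset from side view, mushroom & key
for n,x,y,q,z in [("key",36,-45,(525,178),74),("mush",-36,45,(221,112),94),("btn",-36,-45,(380,245),68)]:
    print(n,"side ray at z",ray(s,toimg(q,8,160,165),z).round(1))
```

```text
yaw 0.3498997015368076 centre [552.72890342 135.91073076] resid [[-0.7  0.4]
 [ 0.7  0.5]
 [ 0.7  0.3]
 [-0.7 -1.2]]
key [602. 106.] side crop px [522. 181.]
mush [503.5 165.8] side crop px [214. 116.]
btn [534.3  81.3] side crop px [376. 248.]
rockfarend [596.5 199.8] side crop px [414.  91.]
rocker far [589.90953957 197.3810512 ] [586.15191116 196.00983685]
key side ray at z [604.3 108.7  74. ]
mush side ray at z [507.3 168.9  94. ]
btn side ray at z [536.8  83.5  68. ]
```

Time: 42 s, ample; each call ≤0.625 s.

Add to h.py:
```python
CEN=np.array([554.,137.]);TH=.35
def st(x,y):
    return CEN+[np.cos(TH)*x-np.sin(TH)*y,np.sin(TH)*x+np.cos(TH)*y]
def delta(target_xy,tipz):
    from plant import bot
    o=bot.get_obs();p=o["tool_pos"];yaw=o["tcp_rot"][2]
    R=Ro.from_euler("xyz",o["tcp_rot"]).as_matrix()
    d=R.T@(np.array([*target_xy,tipz+178])-p)
    turn=-((TH-yaw+np.pi/2)%np.pi-np.pi/2)
    print("target",np.round(target_xy,1),"d tool",d.round(1),"turn",round(turn,3),"| tip",(p+R@[0,0,178]).round(1),"F",o["contact_force"].round(1),"w",o["grip_width"].round(1),"t",o["time"],"q6",o["joint_positions"][5].round(2))
```

```bash
python3 -c "
from h import *
delta(st(56,45),140)
c=pickle.load(open('top.pkl','rb'))
print(ray(c,(127,175),0),ray(c,(127,190),0),ray(c,(202,130),60))"
```

```text
Traceback (most recent call last):
  File "h.py", line 25, in delta
    print("target",np.round(target_xy,1),"d tool",d.round(1),"turn",round(turn,3),"| tip",(p+R@[0,0,178]).round(1),"F",o["contact_force"].round(1),"w",o["grip_width"].round(1),"t",o["time"],"q6",o["joint_positions"][5].round(2))
                                                                                                                                                       ^^^^^^^^^^^^^^^^^^^^^
AttributeError: 'float' object has no attribute 'round'
```

```bash
sed -i 's/o\["grip_width"\].round(1)/round(o["grip_width"],1)/' h.py
python3 -c "
from h import *
delta(st(56,45),140)
c=pickle.load(open('top.pkl','rb'))
print(ray(c,(127,175),0),ray(c,(127,190),0),ray(c,(202,130),60))"
```

```text
target [591.2 198.5] d tool [-492.1 -141.6   86.2] turn -0.688 | tip [173.8 495.  226.1] F [ 0.2 -0.1  0.6] w 91.8 t 0.1 q6 -0.15
[672.00056413 351.40848537   0.        ] [629.10961419 350.39061868   0.        ] [779.20047408 129.10434348  60.        ]
```

The manual's scale: shifts go in shares of 1000 mm and turns go in shares of 90 degrees. Converting my numbers, -300 mm / 1000 = -0.3, -240 mm / 1000 = -0.24, -0.688 rad / 1.5708 = -0.438.

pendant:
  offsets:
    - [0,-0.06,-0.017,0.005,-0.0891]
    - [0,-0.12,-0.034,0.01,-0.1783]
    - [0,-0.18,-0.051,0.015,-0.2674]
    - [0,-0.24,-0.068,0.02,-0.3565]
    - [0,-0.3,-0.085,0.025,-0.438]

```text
refused: offsets[0]: [0, -0.06, -0.017, 0.005, -0.0891] is not of type 'object' (schema: type "object"). Nothing was moved.
```

Refused on format, not on reach. It needs a list of objects with named fields.

pendant:
  offsets:
    - {"finger_gap": 0,"sx": -0.06,"sy": -0.017,"sz": 0.005,"spin": -0.0891}
    - {"finger_gap": 0,"sx": -0.12,"sy": -0.034,"sz": 0.01,"spin": -0.1783}
    - {"finger_gap": 0,"sx": -0.18,"sy": -0.051,"sz": 0.015,"spin": -0.2674}
    - {"finger_gap": 0,"sx": -0.24,"sy": -0.068,"sz": 0.02,"spin": -0.3565}
    - {"finger_gap": 0,"sx": -0.3,"sy": -0.085,"sz": 0.025,"spin": -0.438}

```text
time: 0.72
tool_pos: [430.0, 314.5, 379.4]
tcp_rot: [3.141, -0.0, -2.787]
contact_force: [0.1, 1.1, 0.4]
grip_width: 46.3
finger_force: 0.0
```

```bash
python3 -c "
from h import *
delta(st(56,45),140)"
```

```text
target [591.2 198.5] d tool [-110.9 -164.8   61.3] turn 0.005 | tip [429.9 314.5 201.4] F [0.1 1.1 0.4] w 46.3 t 0.725 q6 -1.44
```

Scaled: -165 mm / 1000 = -0.165, -142 mm / 1000 = -0.142.

pendant:
  offsets:
    - {"finger_gap": 0,"sx": -0.032,"sy": -0.048,"sz": 0.015}
    - {"finger_gap": 0,"sx": -0.064,"sy": -0.096,"sz": 0.03}
    - {"finger_gap": 0,"sx": -0.096,"sy": -0.142,"sz": 0.045}
    - {"finger_gap": 0,"sx": -0.111,"sy": -0.165,"sz": 0.061}
    - {"finger_gap": 0,"sx": -0.111,"sy": -0.165,"sz": 0.061}

```text
time: 1.35
tool_pos: [590.3, 197.3, 316.4]
tcp_rot: [3.141, -0.004, -2.794]
contact_force: [0.1, 0.8, 0.1]
grip_width: 0.8
finger_force: 0.0
```

Run:
```python
from h import *
from plant import vision
delta(st(56,45),110)
a=vision.capture("top")["color"][130:270,120:270]
b=vision.capture("side")["color"][110:220,140:260]
a=cv2.resize(a,(430,400));b=cv2.resize(b,(360,330))
m=np.zeros((400,790,3),np.uint8);m[:,:430]=a;m[:330,430:]=b
cv2.imwrite("pics/m1.png",m[...,::-1])
```

```text
target [591.2 198.5] d tool [-1.3  0.8 28.4] turn -0.003 | tip [589.7 197.2 138.4] F [0.1 0.8 0.1] w 0.8 t 1.35 q6 -1.72
```

View pics/m1.png

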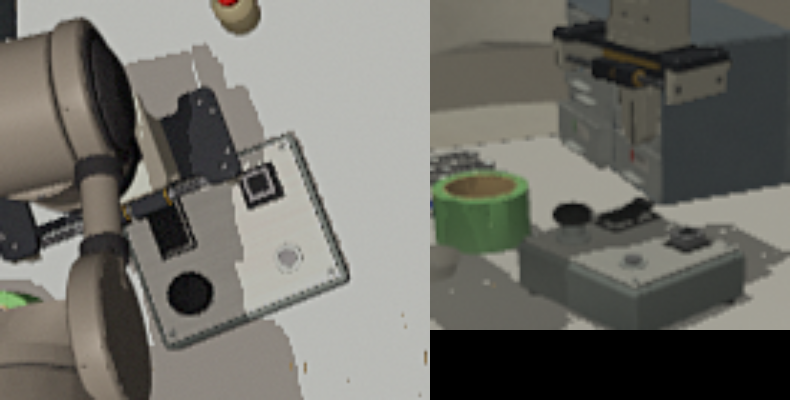

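The side view shows the fingertips at (635,150), right above the rocker's far half at (635,210). I'll descend.

Scaled: 55 mm / 1000 = 0.055, 45 mm / 1000 = 0.045.

pendant:
  offsets:
    - {"finger_gap": 0,"sx": -0.001,"sy": 0.001,"sz": 0.025}
    - {"finger_gap": 0,"sx": -0.001,"sy": 0.001,"sz": 0.045}
    - {"finger_gap": 0,"sx": -0.001,"sy": 0.001,"sz": 0.055}
    - {"finger_gap": 0,"sx": -0.001,"sy": 0.001,"sz": 0.055}

```text
time: 1.95
tool_pos: [589.6, 201.0, 263.9]
tcp_rot: [3.141, -0.0, -2.79]
contact_force: [-1.2, -0.1, -0.1]
grip_width: 0.5
finger_force: 0.0
```

pendant:
  offsets:
    - {"finger_gap": 0,"sz": 0.004}
    - {"finger_gap": 0,"sz": 0.008}
    - {"finger_gap": 0,"sz": 0.008}

```text
time: 2.33
tool_pos: [590.0, 200.2, 255.7]
tcp_rot: [3.141, -0.0, -2.791]
contact_force: [-0.1, 0.8, -0.3]
grip_width: 0.1
finger_force: 0.0
```

```bash
python3 -c "
from h import *
delta(st(56,45),70)"
```

```text
target [591.2 198.5] d tool [-0.5 -2.1  7.7] turn 0.0 | tip [590.  200.2  77.7] F [-0.1  0.8 -0.3] w 0.1 t 2.325 q6 -1.72
```

Scaled: 6 mm / 1000 = 0.006, 4 mm / 1000 = 0.004.

pendant:
  offsets:
    - {"finger_gap": 0,"sy": -0.001,"sz": 0.002}
    - {"finger_gap": 0,"sy": -0.001,"sz": 0.004}
    - {"finger_gap": 0,"sy": -0.001,"sz": 0.006}
    - {"finger_gap": 0,"sy": -0.001,"sz": 0.006}

```text
time: 2.82
tool_pos: [590.6, 199.3, 249.8]
tcp_rot: [-3.141, 0.001, -2.791]
contact_force: [1.1, 0.8, 1.3]
grip_width: 0.6
finger_force: 1.1
```

pendant:
  offsets:
    - {"finger_gap": 0,"sz": 0.001}
    - {"finger_gap": 0,"sz": 0.002}
    - {"finger_gap": 0,"sz": 0.002}

```text
time: 3.2
tool_pos: [590.5, 199.3, 247.8]
tcp_rot: [-3.141, 0.0, -2.791]
contact_force: [1.2, 1.2, 3.0]
grip_width: 0.4
finger_force: 1.4
```

Scaled: 2 mm / 1000 = 0.002, 1 mm / 1000 = 0.001.

pendant:
  offsets:
    - {"finger_gap": 0,"sz": 0.001}
    - {"finger_gap": 0,"sz": 0.002}
    - {"finger_gap": 0,"sz": 0.002}

```text
time: 3.58
tool_pos: [590.5, 199.3, 247.4]
tcp_rot: [-3.141, 0.001, -2.791]
contact_force: [-1.7, -0.1, 12.7]
grip_width: 0.2
finger_force: 6.4
```

pendant:
  offsets:
    - {"finger_gap": 0,"sz": 0.001}
    - {"finger_gap": 0,"sz": 0.001}

```text
time: 3.82
tool_pos: [590.5, 199.4, 247.2]
tcp_rot: [-3.141, 0.002, -2.791]
contact_force: [-2.9, -1.1, 17.2]
grip_width: 0.2
finger_force: 8.9
```

The tip has hit a solid stop at z≈69 with 17 N. I'll lift and check the rocker.

Scaled: -55 mm / 1000 = -0.055, -20 mm / 1000 = -0.02.

pendant:
  offsets:
    - {"finger_gap": 0,"sz": -0.02}
    - {"finger_gap": 0,"sz": -0.055}
    - {"finger_gap": 0,"sz": -0.055}

```text
time: 4.2
tool_pos: [590.7, 199.3, 301.9]
tcp_rot: [-3.141, 0.003, -2.791]
contact_force: [0.6, 0.4, 0.4]
grip_width: 0.8
finger_force: 0.0
```

Run:
```python
from h import *
from plant import vision
delta(st(36,-45),110)
b=vision.capture("side")["color"][165:225,160:250]
cv2.imwrite("pics/s2.png",cv2.resize(b,None,fx=8,fy=8,interpolation=cv2.INTER_CUBIC)[...,::-1])
```

```text
target [603.2 107.1] d tool [ 19.9 -91.   13.9] turn 0.0 | tip [591.2 199.4 123.9] F [0.6 0.4 0.4] w 0.8 t 4.2 q6 -1.72
```

View pics/s2.png

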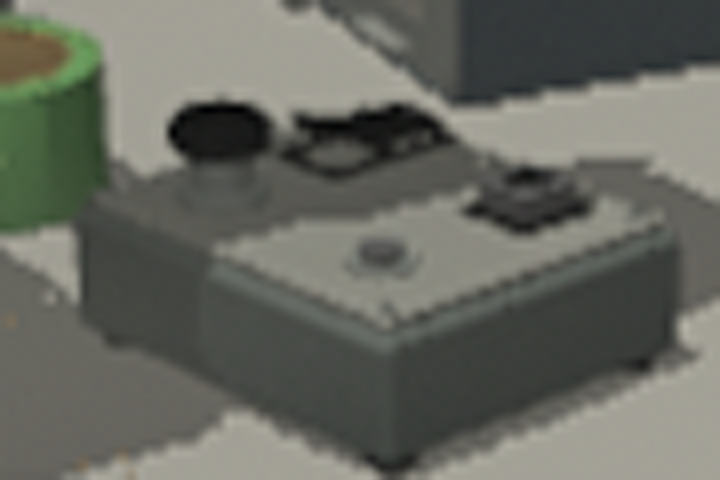

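The rocker has tipped: its near end is now up at (300,115) and its far half is level. The station is still at (400,300). Next is the key.

Scaled: -91 mm / 1000 = -0.091, -46 mm / 1000 = -0.046.

pendant:
  offsets:
    - {"finger_gap": 0,"sx": 0.01,"sy": -0.046}
    - {"finger_gap": 0,"sx": 0.02,"sy": -0.091}
    - {"finger_gap": 0,"sx": 0.02,"sy": -0.091,"sz": 0.02}
    - {"finger_gap": 0,"sx": 0.02,"sy": -0.091,"sz": 0.04}
    - {"finger_gap": 0,"sx": 0.02,"sy": -0.091,"sz": 0.04}

```text
time: 4.88
tool_pos: [601.8, 106.7, 256.7]
tcp_rot: [3.14, -0.007, -2.792]
contact_force: [0.4, -0.0, 0.3]
grip_width: 0.8
finger_force: 0.0
```

```bash
python3 -c "
from h import *
delta(st(36,-45),74)"
```

```text
target [603.2 107.1] d tool [-1.6 -0.2  4.7] turn -0.0 | tip [600.5 106.7  78.7] F [ 0.4 -0.   0.3] w 0.8 t 4.875 q6 -1.87
```

Next I'll push it in; the stop should be at tip z≈66.

Scaled: 12 mm / 1000 = 0.012, 9 mm / 1000 = 0.009.

pendant:
  offsets:
    - {"finger_gap": 0,"sx": -0.001,"sz": 0.003}
    - {"finger_gap": 0,"sx": -0.001,"sz": 0.006}
    - {"finger_gap": 0,"sx": -0.001,"sz": 0.009}
    - {"finger_gap": 0,"sx": -0.001,"sz": 0.012}
    - {"finger_gap": 0,"sx": -0.001,"sz": 0.012}

```text
time: 5.5
tool_pos: [603.9, 107.5, 247.9]
tcp_rot: [3.142, 0.001, -2.791]
contact_force: [-0.0, 1.5, 2.5]
grip_width: 0.4
finger_force: 0.9
```

pendant:
  offsets:
    - {"finger_gap": 0,"sz": 0.001}
    - {"finger_gap": 0,"sz": 0.002}
    - {"finger_gap": 0,"sz": 0.002}

```text
time: 5.88
tool_pos: [603.9, 107.4, 245.8]
tcp_rot: [3.142, 0.001, -2.791]
contact_force: [0.5, 1.0, 2.8]
grip_width: 0.3
finger_force: 1.7
```

Scaled: 2 mm / 1000 = 0.002, 1 mm / 1000 = 0.001.

pendant:
  offsets:
    - {"finger_gap": 0,"sz": 0.001}
    - {"finger_gap": 0,"sz": 0.002}
    - {"finger_gap": 0,"sz": 0.002}

```text
time: 6.25
tool_pos: [603.9, 107.4, 243.8]
tcp_rot: [3.142, 0.001, -2.791]
contact_force: [1.3, 1.8, 3.4]
grip_width: 0.5
finger_force: 1.9
```

pendant:
  offsets:
    - {"finger_gap": 0,"sz": 0.001}
    - {"finger_gap": 0,"sz": 0.002}
    - {"finger_gap": 0,"sz": 0.002}

```text
time: 6.62
tool_pos: [603.9, 107.5, 243.5]
tcp_rot: [-3.141, 0.002, -2.791]
contact_force: [-3.2, 2.0, 14.9]
grip_width: 0.0
finger_force: 7.4
```

The key is at its solid stop (tip z 65.5, 15 N). I'll lift and move over to the mushroom.

Scaled: -60 mm / 1000 = -0.06, -30 mm / 1000 = -0.03.

pendant:
  offsets:
    - {"finger_gap": 0,"sz": -0.03}
    - {"finger_gap": 0,"sz": -0.06}
    - {"finger_gap": 0,"sz": -0.06}

```text
time: 7.0
tool_pos: [604.1, 107.1, 303.4]
tcp_rot: [-3.14, 0.003, -2.791]
contact_force: [0.7, 0.4, -0.8]
grip_width: 0.3
finger_force: 0.0
```

```bash
python3 -c "
from h import *
delta(st(-36,45),110)"
```

```text
target [504.8 166.9] d tool [72.9 90.3 15. ] turn 0.0 | tip [604.7 107.1 125.4] F [ 0.7  0.4 -0.8] w 0.3 t 7.0 q6 -1.87
```

Scaled: 90 mm / 1000 = 0.09, 73 mm / 1000 = 0.073.

pendant:
  offsets:
    - {"finger_gap": 0,"sx": 0.036,"sy": 0.045}
    - {"finger_gap": 0,"sx": 0.073,"sy": 0.09}
    - {"finger_gap": 0,"sx": 0.073,"sy": 0.09,"sz": 0.015}
    - {"finger_gap": 0,"sx": 0.073,"sy": 0.09,"sz": 0.015}

```text
time: 7.5
tool_pos: [503.9, 166.7, 284.9]
tcp_rot: [3.141, -0.004, -2.791]
contact_force: [0.3, -0.9, 0.4]
grip_width: 0.6
finger_force: 0.0
```

Run:
```python
from h import *
from plant import vision
delta(st(-36,45),97)
b=vision.capture("side")["color"][150:225,160:250]
cv2.imwrite("pics/s3.png",cv2.resize(b,None,fx=8,fy=8,interpolation=cv2.INTER_CUBIC)[...,::-1])
```

```text
target [504.8 166.9] d tool [-0.9 -0.1  9.9] turn 0.001 | tip [503.3 166.6 106.9] F [ 0.3 -0.9  0.4] w 0.6 t 7.5 q6 -1.75
```

View pics/s3.png

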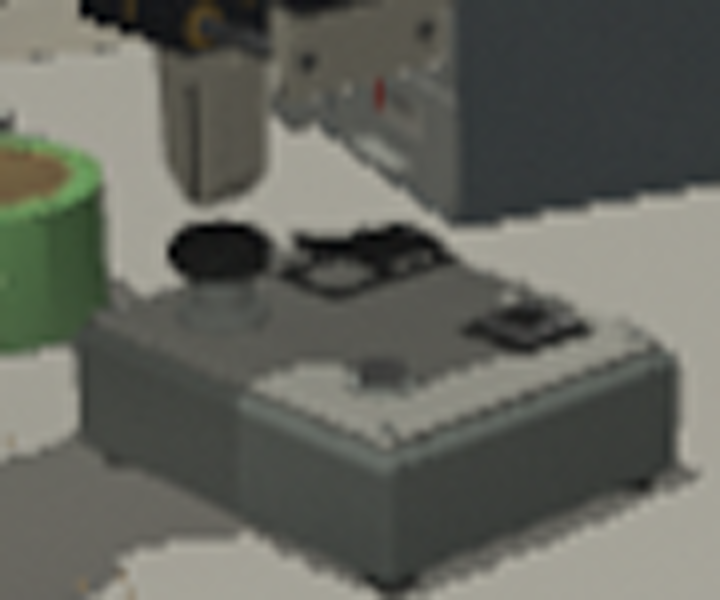

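The rocker is over at (370,250), the key is in at (525,325), and the fingertips at (210,200) are centred above the mushroom at (220,248). The station hasn't moved, so I'll press the mushroom.

Scaled: 20 mm / 1000 = 0.02, 15 mm / 1000 = 0.015.

pendant:
  offsets:
    - {"finger_gap": 0,"sz": 0.005}
    - {"finger_gap": 0,"sz": 0.01}
    - {"finger_gap": 0,"sz": 0.015}
    - {"finger_gap": 0,"sz": 0.02}
    - {"finger_gap": 0,"sz": 0.02}

```text
time: 8.18
tool_pos: [504.5, 166.7, 266.7]
tcp_rot: [-3.141, 0.0, -2.791]
contact_force: [0.8, -2.5, 3.5]
grip_width: 0.8
finger_force: 1.6
```

pendant:
  offsets:
    - {"finger_gap": 0,"sz": 0.002}
    - {"finger_gap": 0,"sz": 0.004}
    - {"finger_gap": 0,"sz": 0.004}

```text
time: 8.55
tool_pos: [504.5, 166.7, 262.9]
tcp_rot: [-3.141, 0.001, -2.791]
contact_force: [0.8, -3.3, 4.1]
grip_width: 0.4
finger_force: 2.1
```

Scaled: 2 mm / 1000 = 0.002, 1 mm / 1000 = 0.001.

pendant:
  offsets:
    - {"finger_gap": 0,"sz": 0.001}
    - {"finger_gap": 0,"sz": 0.002}
    - {"finger_gap": 0,"sz": 0.002}

```text
time: 8.93
tool_pos: [504.4, 166.8, 261.6]
tcp_rot: [-3.141, 0.001, -2.791]
contact_force: [-1.0, -3.6, 10.5]
grip_width: 0.4
finger_force: 5.4
```

pendant:
  offsets:
    - {"finger_gap": 0}
    - {"finger_gap": 0}
    - {"finger_gap": 0}
    - {"finger_gap": 0}

```text
time: 9.43
tool_pos: [504.4, 166.8, 261.6]
tcp_rot: [-3.141, 0.001, -2.791]
contact_force: [-1.6, -3.5, 10.3]
grip_width: 0.4
finger_force: 5.4
```

```bash
python3 -c "
from plant import bot
print(bot.close_job())"
```

```text
the job is handed in; nothing more can be done
None
```

I pressed the rocker over, then the key in, each to its solid stop, and handed the job in at about 9.5 s with the fingertips still holding the mushroom at its stop with about 10 N; the verdict was not shown.

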